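Open a solvent canister with a push-and-turn safety cap

TASK

Open the white solvent canister: its red safety cap turns only while it is pressed down firmly, so press it, turn it anticlockwise (seen from above) until its white pointer stands at the green mark, and lift it off. Then set it down, without dropping it, in the clear part of the parts tray, flat on the tray's floor with the grip bar up and wholly inside the rim, and let go. Do not knock over the fittings that stand in the tray or the brown bottle on the left.

Things in the scene. Friction and masses are not known exactly. Their poses are not given: they have to be found in the camera images.
- canister: White canister 114 x 154 mm, 125 mm high, in a low steel bracket screwed to the bench (it cannot move). Origin: centre of its underside on the bench; z up. Its neck, 54 mm across, rises on its z axis to 163 mm and carries the red cap, whose axis is the same.
- green_mark (a point): Green dot on the canister's shoulder, on its +x side, 41 mm from the neck's axis. With the cap's pointer here (within about 0.1 rad) the cap comes off straight up; two lugs are inside, so lift 30 mm straight up before moving sideways. An end stop lies about 0.1 rad past it.
- black_mark (a point): Black dot on the shoulder, 41 mm from the neck's axis, 1.31 rad (75 degrees) clockwise from the green dot seen from above. The cap starts locked with its pointer here. Released anywhere short of green it springs up under the locking ring and stays captive.
- cap_grip (a point): Centre of the grip bar on the red safety cap. The bar is 50 mm long along this point's x, 16 mm wide along y, 24 mm high (12 mm above and below the point); grip it across its width from above. It stands on a flat round flange, 66 mm across, on which fingertips may bear. The white pointer is at the +x end; z up. Locked, this point is 192 mm above the canister's underside.
- cap: The loose red cap, 120 g, with a ribbed skirt 66 mm across. Origin: centre of its lower rim, on which it stands flat, 47 mm below the bar's centre; axes as cap_grip. A spring under it holds it up in its lock with about 10 N: it must go down at least 8 mm (about 13 N) to be turned, stops after 12 mm (about 15 N), and must be kept down while it turns.
- tray: Light grey parts tray, 160 mm (its x) by 240 mm (its y), walls 22 mm high and 2 mm thick, floor 2 mm thick; fixed to the bench. Origin: centre of its underside on the bench. The two fittings stand at its +y end (y about +0.085 to +0.1); the half at -y is clear.
- fitting_1_mid (a point): Centre of a beige fitting, 10 mm across and 24 mm high, standing upright and loose in the tray; z up.
- fitting_2_mid (a point): Centre of a red fitting, 10 mm across and 24 mm high, standing upright and loose in the tray; z up.
- brown_bottle: Brown bottle with black cap, 62 mm across, 128 mm high, loose on the bench left of the canister. Origin: centre of its underside; z up. A bystander.
Mind the look-alikes: they are no part of the job. There is more than one size of the cap; the one meant has the size given above.

How it is judged (in metres and radians):
On the way, in this order (a step that is already met when the one before it is completed fails the run):
1. the cap is pressed down at least 7 mm while still in its locked position (z of cap in the frame of canister below 0.138 m and horizontal distance between cap and canister below 0.006 m and angle between the x axis of cap and the x axis of canister, either way round above 1 rad), for 0.04 s.
2. the cap has been turned, under the locking ring, to the green mark (within 0.15 rad) (angle between the x axis of cap and the x axis of canister, either way round below 0.15 rad and horizontal distance between cap and canister below 0.008 m and z of cap in the frame of canister below 0.155 m), for 0.02 s.
3. the cap is lifted clear of the neck (z of cap in the frame of canister above 0.17 m), for 0.05 s.
At the end, for the whole second after the job is handed in: the cap stands at rest inside the tray on its rim, bar up (within 0.1 rad), its rim within 4 mm above the tray floor and its centre within 46 mm (tray x) and 86 mm (tray y) of the tray's centre; both fittings still stand upright (x of cap in the frame of tray between -0.046 and 0.046 m and y of cap in the frame of tray between -0.086 and 0.086 m and z of cap in the frame of tray below 0.006 m and angle between cap's own z axis and vertical below 0.1 rad and linear speed of cap below 0.02 m/s and angle between each of fitting_1_mid, fitting_2_mid's own z axis and vertical below 0.3 rad); the robot touches nothing.
It fails at once if the cap is dropped: it moves faster than 0.6 m/s while no finger holds it (linear speed of cap above 0.6 m/s and contact force between the fingers and cap below 0.05 N).
It fails at once if a fitting in the tray is knocked over (angle between any of fitting_1_mid, fitting_2_mid's own z axis and vertical above 0.8 rad).
It fails at once if the brown bottle is knocked over (angle between brown_bottle's own z axis and vertical above 0.5 rad).
It also fails if it takes over 42 s, if anything falls off the work surface, if the arm or the gripper's body presses on something with over 40 N, if the wrist force passes 120 N, or if a joint passes its speed limit or range.

ROBOT

A 6-joint arm with a two-finger parallel gripper is mounted at the origin on a cart in front of the work surface, level with it; the furniture and walls round the work are solid. World frame = base frame: x ahead of the robot, y to its left, z up, the work surface at z = 0. Lengths are in mm, angles in rad, forces in N, time in s.
With the tool pointing down it reaches from about 375 to 975 mm from the base axis. Payload 3.8 kg.
Tool frame: the origin (TCP) lies on the centre line of the jaws, within the pads' length; the fingertips stand 8 mm ahead of it and the grasp point (between the pads) lies 11 mm behind it; z points along the fingers, y is the line along which they close (so a half turn about z gives the same grasp; the last joint's range is limited). The gripper opens to 88 mm and grips with 3 to 60 N. Pads are 18 mm wide; open, the fingers measure 123 mm over their backs; the gripper's body (75 mm by 187 mm) begins 45 mm behind the grasp point.
Start: joints at [1.154, 0.264, 1.604, -0, 1.274, -0.037], TCP at [250.243, 626.894, 220.506] pointing down, gripper open.
Joint ranges: [-2.63, 2.63], [-0.94, 2.18], [0.31, 2.57], [-1.31, 4.45], [0, 2.66], [-2.55, 2.55]. Speed limits (rad/s): [2.57, 2.57, 3.14, 3.14, 3.14, 3.14].

INTERFACE

Orientations are given as a rotation vector (axis times angle).
In Python, from station import get_state, read_camera, close_job gives the robot as it stands.
- The arm moves only by the shell command python3 -m inch 'ROWS'. ROWS is JSON, a list that holds one entry, the list of rows, each a list of 7 numbers: the shift along the tool's x, y, z in mm, then the turn, a rotation vector about the tool's x, y, z in degrees, then the gripper command: -1 is fully open, 1 is shut, values between are in proportion. In form: [[[x, y, z, rx, ry, rz, fingers], ...]]. A call has 1 to 10 rows; each row is the pose to reach, as a shift and turn from the pose commanded when the call began, along the tool's axes at that moment; what a row does not reach only later rows make up. A row lasts 1/10 s, in which the tool goes at most 50 mm and 8.59 degrees, less where a joint would pass 70% of its speed; a pose out of reach is approached as far as the arm can. A call with a gripper value outside its range is refused whole. The fingers move at their own pace and stop on an object; the grip force is fixed at half the most. Time passes only in rows, so rows that repeat a pose let the fingers close. It gives the time, the measured TCP pose, the force, the opening and the grip force at its end, in the units of the state.
- get_state(): the state, without advancing time (a new reading comes with each control period).
- read_camera(name): name is "scene" or "top"; returns a dict with "image" (384x512x3 uint8, red, green, blue), "K" (3x3 intrinsics, pixels), "view" (4x4, takes a point from world to camera coordinates). Camera axes: x right, y up, looking along -z (the intrinsics and any distortion apply to the point x, -y, -z); pixel columns grow to the right and rows downward; lengths in mm; the calibration is good to about 2 mm. A picture is of the moment at which its call begins. There is no depth.
- close_job(): hands the job in; it is judged then, once.
The state is a dict: "time": time; "joint_pos": joint angles; "dq": joint speeds; "effort": joint torques, N m; "tool_pos": TCP position; "ee_rot": TCP orientation; "ft_force": force on the tool from outside, world axes, zero at the start; "ft_torque": the same for the moment, N m; "grip_width": opening from 0.0 (shut) to 1.0 (fully open); "gripper_force": force on a finger pad.
Only numpy, scipy, OpenCV 4.12 (cv2) and the standard library are available. Lean on these libraries where they do the work, as an engineer would, in place of code of your own. Each camera call takes 0.05 s, during which the arm holds its last target. There are 200 camera calls.

## Working session

There is one attempt and no reset: what is moved stays moved. The work goes in short steps, Python scripts to look and compute and a shell command to move; the robot and the scene stay as the last step left them, time stands still between calls to the robot, and variables do not carry over. Pictures are saved under pics/ and viewed, at most 13 in all, crops included, and the job is handed in when it is done.

```bash
mkdir -p pics; ls
python3 - <<'E'
from station import *
import cv2,numpy as np
for n in("scene","top"):
    c=read_camera(n); cv2.imwrite(f"pics/{n}0.png",cv2.cvtColor(c["image"],cv2.COLOR_RGB2BGR)); np.savez(f"{n}0.npz",**c)
    print(c["K"].round(1).tolist(),c["view"].round(3).tolist(),c.keys())
s=get_state();print(s)
E
```

```text
pics
[[409.1, 0.0, 254.9], [0.0, 409.1, 191.0], [0.0, 0.0, 1.0]] [[0.595, -0.803, -0.007, -245.525], [0.618, 0.452, 0.643, -470.722], [-0.513, -0.387, 0.766, -902.79], [0.0, 0.0, 0.0, 1.0]] dict_keys(['image', 'K', 'view'])
[[498.4, 0.0, 260.5], [0.0, 498.4, 199.9], [0.0, 0.0, 1.0]] [[0.022, -1.0, 0.007, 77.611], [0.993, 0.023, 0.118, -531.413], [-0.118, 0.005, 0.993, -1663.756], [0.0, 0.0, 0.0, 1.0]] dict_keys(['image', 'K', 'view'])
{'time': 0.1, 'joint_pos': array([ 1.15408693e+00,  2.64677544e-01,  1.60526704e+00, -2.71189741e-05,
        1.27368202e+00, -3.69117473e-02]), 'dq': array([-0.00095313, -0.00219904, -0.0039366 , -0.00077388, -0.00061775,
       -0.00089222]), 'effort': array([ 8.93328724e-04, -5.03620613e+01, -3.58070719e+01,  7.30935694e-02,
        2.32827914e-02, -7.34905734e-05]), 'tool_pos': array([249.98267432, 626.26071744, 219.29672962]), 'ee_rot': array([-0.59291144, -3.08469379,  0.00312182]), 'ft_force': array([0.88418373, 0.31582102, 0.49627382]), 'ft_torque': array([0.04512946, 0.03373172, 0.01465025]), 'gripper_force': 0.0, 'grip_width': 1.0014496274562716}
```

View pics/scene0.png

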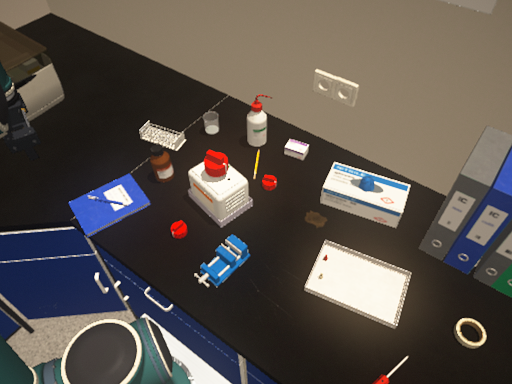

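View pics/top0.png

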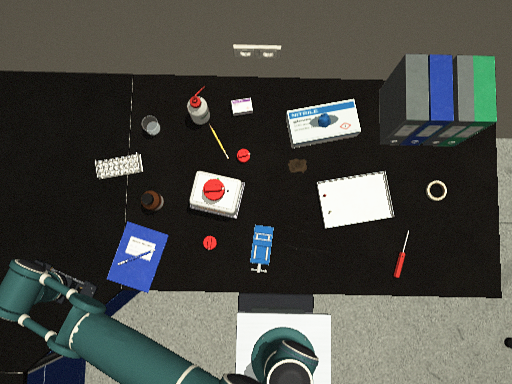

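The canister with the red cap sits at top px (215,192) and scene px (217,180). The tray is at top (355,200), with its fittings at the left end (324–329, 195–211). The small loose red caps at top (243,155) and (210,242) are look-alikes. I'll zoom in next.

```bash
cat > h.py <<'E'
import numpy as np,cv2
def load(n): return dict(np.load(n))
def ray(c,uv):
    V=c["view"];R=V[:3,:3];o=-R.T@V[:3,3]
    d=np.linalg.inv(c["K"])@np.array([uv[0],uv[1],1.]);d=R.T@np.array([d[0],-d[1],-d[2]])
    return o,d
def onz(c,uv,z):
    o,d=ray(c,uv);return o+d*(z-o[2])/d[2]
def tri(a,ua,b,ub):
    o1,d1=ray(a,ua);o2,d2=ray(b,ub)
    s=np.linalg.lstsq(np.c_[d1,-d2],o2-o1,rcond=None)[0];p,q=o1+d1*s[0],o2+d2*s[1]
    return (p+q)/2,np.linalg.norm(p-q)
def proj(c,p):
    q=c["view"][:3,:3]@np.array(p,float)+c["view"][:3,3];u=c["K"]@np.array([q[0],-q[1],-q[2]]);return u[:2]/u[2]
E
python3 - <<'E'
from h import *
a=load("scene0.npz");b=load("top0.npz")
f=lambda c,x,y,w,h,k:cv2.resize(c["image"][y:y+h,x:x+w],None,fx=k,fy=k,interpolation=cv2.INTER_CUBIC)
A=f(a,180,140,80,90,5);B=f(b,180,160,80,90,5)
cv2.imwrite("pics/c1.png",cv2.cvtColor(np.hstack([A,B]),cv2.COLOR_RGB2BGR))
# tray: bright blob corners
for n,c,(x,y,w,h) in(("top",b,(310,165,90,70)),("scene",a,(300,235,115,95))):
    g=cv2.cvtColor(c["image"],cv2.COLOR_RGB2GRAY)[y:y+h,x:x+w]
    m=(g>110).astype(np.uint8);cs,_=cv2.findContours(m,0,2);k=max(cs,key=cv2.contourArea)
    r=cv2.minAreaRect(k);bx=cv2.boxPoints(r)+[x,y];print(n,bx.round(1).tolist(),r[1])
    for z in (0,22):
        P=np.array([onz(c,p,z)[:2] for p in bx]);print(z,P.round(0).tolist(),P.mean(0).round(1),np.linalg.norm(np.diff(P,axis=0),axis=1).round(0))
E
```

```text
top [[316.6, 181.4], [386.1, 169.8], [393.9, 216.7], [324.4, 228.3]] (47.511314392089844, 70.52716827392578)
0 [[603.0, -104.0], [649.0, -347.0], [486.0, -373.0], [440.0, -133.0]] [ 544.4 -239.4] [247. 166. 245.]
22 [[599.0, -102.0], [645.0, -342.0], [484.0, -367.0], [439.0, -130.0]] [ 541.7 -235.1] [244. 164. 242.]
scene [[301.3, 292.7], [322.4, 237.5], [416.7, 273.6], [395.5, 328.8]] (100.93600463867188, 59.09127426147461)
0 [[431.0, -137.0], [613.0, -94.0], [663.0, -358.0], [487.0, -376.0]] [ 548.5 -241.3] [187. 269. 176.]
22 [[421.0, -142.0], [599.0, -99.0], [647.0, -358.0], [476.0, -375.0]] [ 535.7 -243.3] [183. 263. 172.]
```

View pics/c1.png

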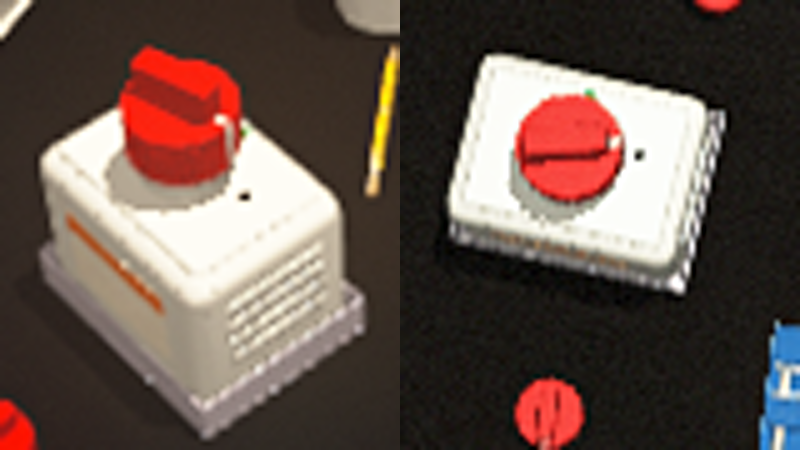

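Left half is the scene view, right half the top view, both at 5x. The cap bar points right toward the black dot, at crop (640,155). The green dot is up at (590,93), and the cap disc is centred near (570,148).

Run:
```python
from h import *
a=load("scene0.npz");b=load("top0.npz")
def blob(c,box,fn,mn=1):
    x,y,w,h=box;i=c["image"][y:y+h,x:x+w].astype(int);m=fn(i[...,0],i[...,1],i[...,2]).astype(np.uint8)
    cs,_=cv2.findContours(m,0,1);k=max(cs,key=len);return k+[x,y],m
red=lambda r,g,b:(r>120)&(g<100)&(b<110)
k,_=blob(b,(195,170,40,40),red);(cx,cy),rad=cv2.minEnclosingCircle(k.astype(np.float32));e=cv2.fitEllipse(k)
print("cap top",cx,cy,rad,e)
for z in(170,178,180):
    print(z,onz(b,(e[0]),z).round(1), np.linalg.norm(onz(b,(e[0][0]+e[1][1]/2,e[0][1]),z)-onz(b,e[0],z)))
# dots
def cen(c,box,fn):
    x,y,w,h=box;i=c["image"][y:y+h,x:x+w].astype(float);wt=fn(i);yy,xx=np.mgrid[y:y+h,x:x+w];return (xx*wt).sum()/wt.sum(),(yy*wt).sum()/wt.sum()
bk=cen(b,(224,187,9,9),lambda i:np.clip(180-i.mean(2),0,None)); gr=cen(b,(213,174,10,8),lambda i:np.clip(i[...,1]-i[...,0]-20,0,None))
bs=cen(a,(224,175,10,9),lambda i:np.clip(110-i.mean(2),0,None)); gs=cen(a,(225,160,10,14),lambda i:np.clip(i[...,1]-i[...,0]-20,0,None))
print(bk,gr,bs,gs)
for n,c,p in(("bk",b,bk),("gr",b,gr),("bk s",a,bs),("gr s",a,gs)):print(n,onz(c,p,125).round(1))
print(tri(b,bk,a,bs),tri(b,gr,a,gs))
# red bar top in scene view & axis by white pointer
i=b["image"][175:203,200:230].astype(int);m=((i.min(2)>150)).astype(int)
# canister top body
k,m=blob(b,(180,160,70,65),lambda r,g,bb:(r>200)&(g>200)&(bb>190)); r=cv2.minAreaRect(k);bx=cv2.boxPoints(r);P=np.array([onz(b,p,125)[:2] for p in bx]);print(P.round(0).tolist(),P.mean(0),np.linalg.norm(np.diff(P,axis=0),axis=1))
# fittings, bottle
for n,p,z in(("f1",(324,195),14),("f2",(329,211),14),("bottle",(152,200),128)):print(n,onz(b,p,z).round(0))
G=cv2.cvtColor(b["image"],cv2.COLOR_RGB2HSV)
```

```text
cap top 213.5 189.5 10.79361629486084 ((213.18629455566406, 189.43453979492188), (19.817869186401367, 20.567766189575195), 143.42929077148438)
170 [542.6 238.8 170. ] 32.13020218005855
178 [541.5 238.  178. ] 31.96375417505531
180 [541.2 237.8 180. ] 31.92214217380454
(np.float64(225.38062871707734), np.float64(190.42098555649957)) (np.float64(217.4390243902439), np.float64(178.0)) (np.float64(228.48218527315913), np.float64(179.0)) (np.float64(229.0), np.float64(166.0))
bk [546.5 203.6 125. ]
gr [586.4 230.4 125. ]
bk s [546.4 191.5 125. ]
gr s [586.9 222.2 125. ]
(array([551.18519561, 201.49919234, 113.00266966]), np.float64(8.32803816174377)) (array([589.75593423, 228.92120872, 117.6448928 ]), np.float64(6.090219580922832))
[[506.0, 320.0], [612.0, 299.0], [580.0, 147.0], [474.0, 169.0]] [542.87453574 233.63596977] [108.54489499 155.62534477 108.32072469]
f1 [ 554. -129.   14.]
f2 [ 499. -146.   14.]
bottle [510. 437. 128.]
```

Run:
```python
from h import *
from scipy.optimize import least_squares
a=load("scene0.npz");b=load("top0.npz")
for n,c,(x,y,w,h) in(("top",b,(195,170,40,40)),("scene",a,(195,140,50,50))):
    o=ray(c,(0,0))[0]
    i=c["image"][y:y+h,x:x+w].astype(np.float32);i=cv2.resize(i,None,fx=4,fy=4,interpolation=cv2.INTER_CUBIC)
    m=((i[...,0]-i[...,1]>70)&(i[...,0]>90)).astype(np.uint8);cs,_=cv2.findContours(m,0,1);k=max(cs,key=cv2.contourArea)[:,0]
    uv=(k+.5)/4-.5+[x,y];P=np.array([onz(c,p,180)[:2] for p in uv])
    C=np.array([542,238.]);d=(C-o[:2]);d/=np.linalg.norm(d)
    for t in range(4):
        v=P-C;s=(v@d)/np.linalg.norm(v,axis=1);sel=(s>0.1)&(abs(np.linalg.norm(v,axis=1)-33)<(6 if t<2 else 2))
        C=least_squares(lambda q:np.linalg.norm(P[sel]-q,axis=1)-33,C).x
    print(n,o.round(0),C.round(1),sel.sum(),np.std(np.linalg.norm(P[sel]-C,axis=1)-33).round(2))
```

```text
top [ 329.   97. 1714.] [542.9 237.5] 111 0.48
scene [ -26. -334.  992.] [544.9 232.9] 80 0.56
```

```bash
python3 -m inch '[[[0,0,-20,0,0,0,-1],[0,0,-20,0,0,0,-1]]]'
```

```text
time: 0.3
tool_pos: [250.7, 628.0, 242.6]
ee_rot: [0.593, 3.084, 0.005]
ft_force: [0.6, -0.2, 1.5]
grip_width: 0.998
gripper_force: 0.0
```

```bash
cat >> h.py <<'E'
from scipy.spatial.transform import Rotation as Ro
def toolshift(s,tgt,yang):
    "shift (tool axes, mm) and turn about tool z (deg) to reach world tgt with tool y at yang deg (mod 180), tool straight down"
    R=Ro.from_rotvec(s["ee_rot"]);M=R.as_matrix();d=M.T@(np.array(tgt)-s["tool_pos"])
    y=np.radians(yang);G=np.array([[-np.sin(y),np.cos(y),0],[np.cos(y),np.sin(y),0],[0,0,-1]])
    G=G.T.copy();G=np.c_[[-np.sin(y),np.cos(y),0],[np.cos(y),np.sin(y),0],[0,0,-1]]
    G=G*[1 if np.linalg.det(G)>0 else -1,1,1]
    return d.round(1),np.degrees((R.inv()*Ro.from_matrix(G)).as_rotvec()).round(1),np.degrees(np.arctan2(M[1,1],M[0,1])).round(1)
E
python3 - <<'E'
from h import *;from station import *
print(toolshift(get_state(),(543,236,235),3.3))
E
```

```text
(array([-416.8, -255.7,    6.7]), array([ 0.2, -0.1, 64.9]), np.float64(68.2))
```

```bash
python3 -m inch '[[[-42,-26,-10,0,0,7,-1],[-84,-52,-10,0,0,14,-1],[-126,-78,-10,0,0,21,-1],[-168,-103,-10,0,0,28,-1],[-210,-128,-10,0,0,35,-1],[-252,-154,-10,0,0,42,-1],[-294,-180,-5,0,0,49,-1],[-336,-206,0,0,0,56,-1],[-378,-231,4,0,0,62,-1],[-417,-255.7,6,0.2,0,64.9,-1]]]'
python3 - <<'E'
from h import *;from station import *
s=get_state();print(s["joint_pos"].round(2),toolshift(s,(543,236,235),3.3))
c=read_camera("scene");np.savez("scene1.npz",**c);d=read_camera("top")
f=lambda c,x,y,w,h,k:cv2.resize(c["image"][y:y+h,x:x+w],None,fx=k,fy=k,interpolation=cv2.INTER_CUBIC)
A=f(c,165,90,100,120,4);B=f(d,165,130,100,120,4)
cv2.imwrite("pics/c2.png",cv2.cvtColor(np.hstack([A,B]),cv2.COLOR_RGB2BGR))
E
```

```text
time: 1.3
tool_pos: [543.3, 232.7, 233.4]
ee_rot: [-2.159, -2.281, 0.006]
ft_force: [0.0, 1.1, 0.1]
grip_width: 1.0
gripper_force: 0.0
[ 0.36  0.1   1.77 -0.    1.27  0.31] (array([ 3.3, -0.1, -1.6]), array([-0.2,  0.1, -0.2]), np.float64(3.1))
```

View pics/c2.png

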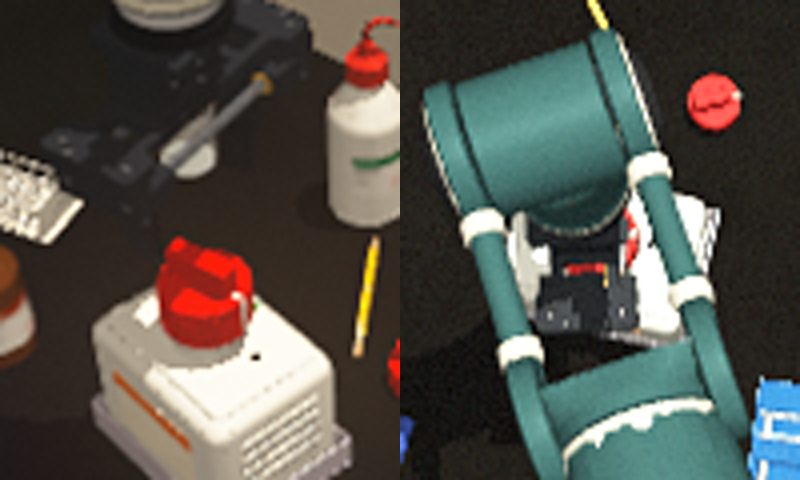

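The scene half shows the cap unobstructed below and in front of the dark gripper. The top half shows the red bar between the open fingers. I'll check where the fingertips should project.

Run:
```python
from h import *
c=load("scene1.npz")
for p in((490,234,225),(597,234,225),(543,234,300),(543,236,204)):
  q=proj(c,p);print(p,q.round(0),((q-[165,90])*4).round(0))
i=c["image"][100:200,160:290];i=np.clip(i.astype(float)*1,0,255)
j=(255*(i/255)**0.4).astype(np.uint8)
cv2.imwrite("pics/c3.png",cv2.cvtColor(cv2.resize(j,None,fx=5,fy=5,interpolation=cv2.INTER_CUBIC),cv2.COLOR_RGB2BGR))
```

```text
(490, 234, 225) [200. 159.] [141. 278.]
(597, 234, 225) [226. 137.] [244. 188.]
(543, 234, 300) [211. 127.] [183. 147.]
(543, 236, 204) [213. 153.] [193. 253.]
```

View pics/c3.png

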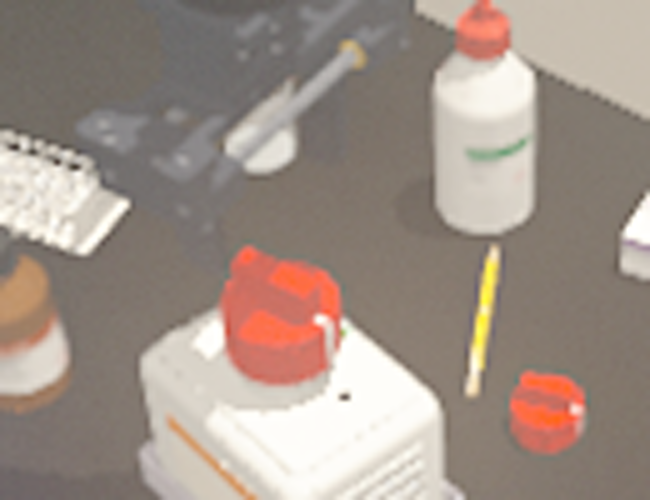

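```bash
python3 -m inch '[[[0,0,0,0,0,0,-1],[0,0,12,0,0,0,-1],[0,0,24,0,0,0,-1],[0,0,34,0,0,0,-1],[0,0,40,0,0,0,-1],[0,0,42,0,0,0,-1],[0,0,42,0,0,0,-1]]]'; python3 -m inch '[[[0,0,0,0,0,0,0.2],[0,0,0,0,0,0,0.4],[0,0,0,0,0,0,0.5]]]'
python3 - <<'E'
from h import *;from station import *
d=read_camera("top");c=read_camera("scene")
f=lambda c,x,y,w,h,k:cv2.resize(c["image"][y:y+h,x:x+w],None,fx=k,fy=k,interpolation=cv2.INTER_CUBIC)
j=(255*(np.hstack([f(c,175,120,80,90,5),f(d,180,160,80,90,5)])/255.)**0.5)
cv2.imwrite("pics/c4.png",cv2.cvtColor(j.astype(np.uint8),cv2.COLOR_RGB2BGR))
E
```

```text
time: 2.1
tool_pos: [542.2, 235.0, 192.0]
ee_rot: [-2.154, -2.285, 0.006]
ft_force: [-0.2, 0.0, -0.7]
grip_width: 1.0
gripper_force: 0.0
time: 2.4
tool_pos: [543.0, 234.9, 193.1]
ee_rot: [-2.156, -2.285, 0.003]
ft_force: [0.6, 0.2, -0.2]
grip_width: 0.75
gripper_force: 0.0
```

View pics/c4.png

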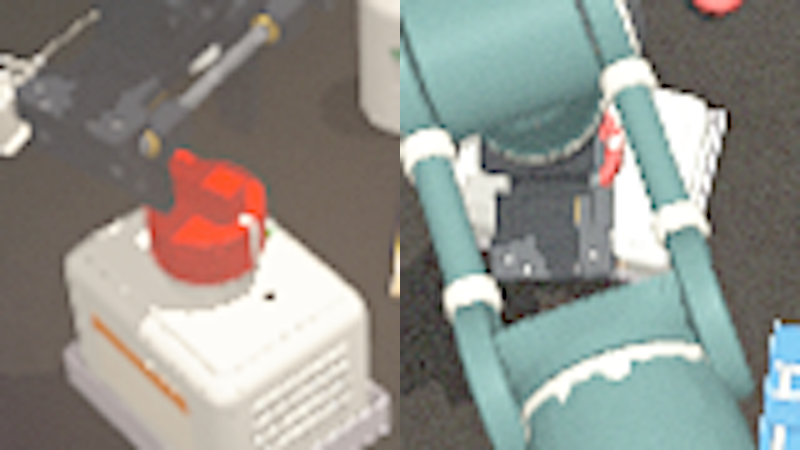

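The scene half shows the near finger at crop (160,200), just left of the bar and lower than its top. I'll check its lateral position against the projection.

Run:
```python
from h import *
c=load("scene1.npz")
for p in((510,226,185),(510,226,205),(493,226,185),(493,244,185),(543,235,204),(545,210,204),(541,260,204),(543,235,180)):
  q=proj(c,p);print(p,((q-[175,120])*5).round(0))
```

```text
(510, 226, 185) [169. 234.]
(510, 226, 205) [166. 208.]
(493, 226, 185) [149. 252.]
(493, 244, 185) [124. 238.]
(543, 235, 204) [193. 167.]
(545, 210, 204) [231. 184.]
(541, 260, 204) [156. 150.]
(543, 235, 180) [197. 198.]
```

```bash
python3 -m inch '[[[0,0,0,0,0,0,0.35],[0,0,0,0,0,0,0.35],[0,0,0,0,0,0,0.35],[0,0,0,0,0,0,0.35],[0,0,0,0,0,0,0.35]]]'; for i in 1 ; do python3 -m inch '[[[0,0,2,0,0,0,0.35],[0,0,3,0,0,0,0.35],[0,0,3,0,0,0,0.35]]]';done
```

```text
time: 3.0
tool_pos: [542.6, 234.7, 192.5]
ee_rot: [-2.155, -2.285, 0.005]
ft_force: [1.0, -0.3, 0.3]
grip_width: 0.324
gripper_force: 0.0
time: 3.3
tool_pos: [542.4, 234.7, 189.1]
ee_rot: [-2.155, -2.285, 0.006]
ft_force: [0.4, -0.2, 0.1]
grip_width: 0.326
gripper_force: 0.0
```

Now I'll close on the bar just above the flange.

```bash
python3 -m inch '[[[0,0,0,0,0,0,1],[0,0,0,0,0,0,1],[0,0,0,0,0,0,1],[0,0,0,0,0,0,1],[0,0,0,0,0,0,1]]]'
```

```text
time: 3.8
tool_pos: [542.6, 234.7, 189.6]
ee_rot: [-2.155, -2.285, 0.005]
ft_force: [0.5, -0.4, 0.1]
grip_width: 0.005
gripper_force: 0.0
```

The gripper closed on nothing (width 0.005), so the fingers are not around the bar. I'll look again.

Run:
```python
from h import *;from station import *
d=read_camera("top");c=read_camera("scene");np.savez("scene2.npz",**c)
f=lambda c,x,y,w,h,k:cv2.resize(c["image"][y:y+h,x:x+w],None,fx=k,fy=k,interpolation=cv2.INTER_CUBIC)
j=(255*(np.hstack([f(c,185,120,60,70,8),f(d,195,165,40,70,8)])/255.)**0.5)
cv2.imwrite("pics/c5.png",cv2.cvtColor(j.astype(np.uint8),cv2.COLOR_RGB2BGR))
```

```text
(no output)
```

View pics/c5.png

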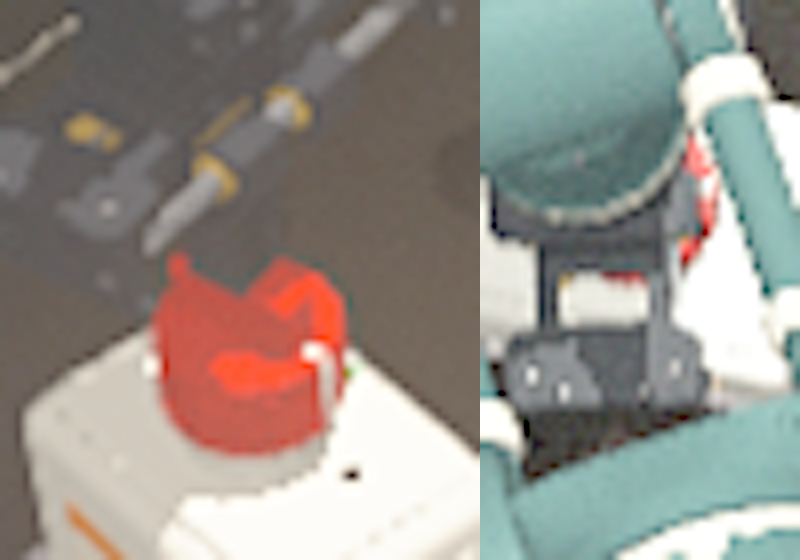

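```bash
for k in 1 2; do python3 -m inch '[[[0,0,1,0,0,0,1],[0,0,2,0,0,0,1],[0,0,2,0,0,0,1]]]'|egrep 'tool|force'; done
```

```text
tool_pos: [542.5, 234.6, 187.2]
ft_force: [0.4, 0.4, 0.8]
gripper_force: 0.0
tool_pos: [542.9, 234.8, 186.3]
ft_force: [-0.6, -1.5, 4.3]
gripper_force: 1.9
```

Contact came at TCP z≈187. All three pictures also show the fingertips about 20 mm higher than modelled, so the tips are probably resting on top of the bar. To test this I'll rise, open, straddle lower and close gently. If I'm wrong, the fingers would stall on the 66 mm skirt.

```bash
python3 -m inch '[[[0,0,-8,0,0,0,1],[0,0,-10,0,0,0,-1],[0,0,-10,0,0,0,-1],[0,0,-10,0,0,0,-1],[0,0,-10,0,0,0,-1],[0,0,-10,0,0,0,-1],[0,0,-10,0,0,0,-1],[0,0,-10,0,0,0,-1],[0,0,-10,0,0,0,-1],[0,0,-10,0,0,0,-1]]]'; python3 -m inch '[[[0,0,4,0,0,0,-1],[0,0,10,0,0,0,-1],[0,0,16,0,0,0,-1],[0,0,22,0,0,0,-1],[0,0,24,0,0,0,-1],[0,0,24,0,0,0,0],[0,0,24,0,0,0,0],[0,0,24,0,0,0,0],[0,0,24,0,0,0,0]]]'
```

```text
time: 5.5
tool_pos: [542.6, 234.7, 195.5]
ee_rot: [-2.155, -2.285, 0.005]
ft_force: [0.1, -0.2, -0.4]
grip_width: 0.798
gripper_force: 0.0
time: 6.4
tool_pos: [542.8, 234.8, 171.9]
ee_rot: [-2.156, -2.285, 0.004]
ft_force: [0.3, -0.1, -0.3]
grip_width: 0.657
gripper_force: 0.0
```

The fingers passed inside the skirt width freely, which confirms it. I'll narrow the opening, lower until they touch the flange, then grip.

```bash
python3 -m inch '[[[0,0,0,0,0,0,0.3],[0,0,0,0,0,0,0.3],[0,0,0,0,0,0,0.3],[0,0,2,0,0,0,0.3],[0,0,4,0,0,0,0.3],[0,0,6,0,0,0,0.3],[0,0,6,0,0,0,0.3]]]';  python3 -m inch '[[[0,0,0,0,0,0,1],[0,0,0,0,0,0,1],[0,0,0,0,0,0,1],[0,0,0,0,0,0,1],[0,0,0,0,0,0,1]]]'
```

```text
time: 7.1
tool_pos: [542.2, 234.5, 164.9]
ee_rot: [-2.155, -2.284, 0.006]
ft_force: [0.2, -0.3, 0.7]
grip_width: 0.352
gripper_force: 0.0
time: 7.6
tool_pos: [543.4, 234.7, 165.8]
ee_rot: [2.155, 2.285, -0.003]
ft_force: [3.3, -0.4, -1.3]
grip_width: 0.18
gripper_force: 29.5
```

It's gripped: width 0.18 is 16 mm, with a 29.5 N grip. Now I'll press.

```bash
python3 -m inch '[[[0,0,3,0,0,0,1],[0,0,6,0,0,0,1],[0,0,8,0,0,0,1],[0,0,8,0,0,0,1]]]';python3 -m inch '[[[0,0,2,0,0,0,1],[0,0,4,0,0,0,1],[0,0,4,0,0,0,1],[0,0,4,0,0,0,1]]]'
```

```text
time: 8.0
tool_pos: [544.0, 234.9, 160.4]
ee_rot: [2.155, 2.284, -0.0]
ft_force: [0.7, -1.7, 11.2]
grip_width: 0.181
gripper_force: 29.7
time: 8.4
tool_pos: [544.1, 235.0, 157.0]
ee_rot: [2.155, 2.284, 0.0]
ft_force: [-1.0, -2.8, 11.6]
grip_width: 0.177
gripper_force: 29.7
```

```bash
python3 -m inch '[[[0,0,2,0,0,0,1],[0,0,4,0,0,0,1],[0,0,4,0,0,0,1],[0,0,4,0,0,0,1]]]';python3 -m inch '[[[0,0,2,0,0,0,1],[0,0,4,0,0,0,1],[0,0,4,0,0,0,1],[0,0,4,0,0,0,1]]]'
```

```text
time: 8.8
tool_pos: [544.4, 235.0, 153.6]
ee_rot: [2.154, 2.284, 0.001]
ft_force: [-0.8, -2.7, 13.5]
grip_width: 0.179
gripper_force: 29.9
time: 9.2
tool_pos: [544.7, 234.9, 153.3]
ee_rot: [2.154, 2.283, 0.003]
ft_force: [-7.2, -6.0, 29.6]
grip_width: 0.179
gripper_force: 30.0
```

It bottomed out, with 30 N at TCP 153.3. I'll ease off slightly and turn anticlockwise, which is negative about tool z.

```bash
python3 -m inch '[[[0,0,-1.5,0,0,0,1],[0,0,-1.5,0,0,-5,1],[0,0,-1.5,0,0,-10,1],[0,0,-1.5,0,0,-15,1],[0,0,-1.5,0,0,-20,1],[0,0,-1.5,0,0,-25,1],[0,0,-1.5,0,0,-25,1]]]'
python3 - <<'E'
from h import *;from station import *
s=get_state();print(toolshift(s,s["tool_pos"],0)[2],s["ft_torque"].round(2))
E
```

```text
time: 9.9
tool_pos: [545.1, 236.0, 153.3]
ee_rot: [1.607, 2.696, 0.005]
ft_force: [-2.7, -1.2, 21.8]
grip_width: 0.179
gripper_force: 30.0
28.4 [-0.36  0.64  0.04]
```

Turning well with low side force. Continuing.

```bash
python3 -m inch '[[[0,0,0,0,0,-5,1],[0,0,0,0,0,-10,1],[0,0,0,0,0,-15,1],[0,0,0,0,0,-20,1],[0,0,0,0,0,-25,1],[0,0,0,0,0,-30,1],[0,0,0,0,0,-35,1],[0,0,0,0,0,-40,1],[0,0,0,0,0,-45,1],[0,0,0,0,0,-45,1]]]'
python3 - <<'E'
from h import *;from station import *
s=get_state();print(toolshift(s,s["tool_pos"],0)[2],s["ft_torque"].round(2))
E
```

```text
time: 10.9
tool_pos: [545.2, 236.5, 153.4]
ee_rot: [0.452, 3.105, 0.004]
ft_force: [-3.3, 0.1, 20.4]
grip_width: 0.178
gripper_force: 30.0
73.4 [-0.14  0.57  0.06]
```

```bash
for k in 1 2 3 ; do python3 -m inch '[[[0,0,0,0,0,-2,1],[0,0,0,0,0,-2,1],[0,0,0,0,0,-2,1]]]' >/dev/null
python3 - <<'E'
from h import *;from station import *
s=get_state();print(toolshift(s,s["tool_pos"],0)[2],s["ft_force"].round(1),s["ft_torque"].round(3),s["tool_pos"].round(1))
E
done
python3 - <<'E'
from h import *;from station import *
d=read_camera("top");c=read_camera("scene")
f=lambda c,x,y,w,h,k:cv2.resize(c["image"][y:y+h,x:x+w],None,fx=k,fy=k,interpolation=cv2.INTER_CUBIC)
j=(255*(np.hstack([f(c,190,125,50,70,8),f(d,195,165,40,70,8)])/255.)**0.6)
cv2.imwrite("pics/c6.png",cv2.cvtColor(j.astype(np.uint8),cv2.COLOR_RGB2BGR))
E
```

```text
75.3 [-3.5  0.1 20.4] [-0.109  0.513 -0.081] [545.2 236.5 153.3]
77.3 [-2.8  0.6 21.4] [-0.138  0.556  0.   ] [545.2 236.5 153.4]
79.3 [-2.7  0.9 20.9] [-0.063  0.511 -0.087] [545.2 236.6 153.4]
```

View pics/c6.png

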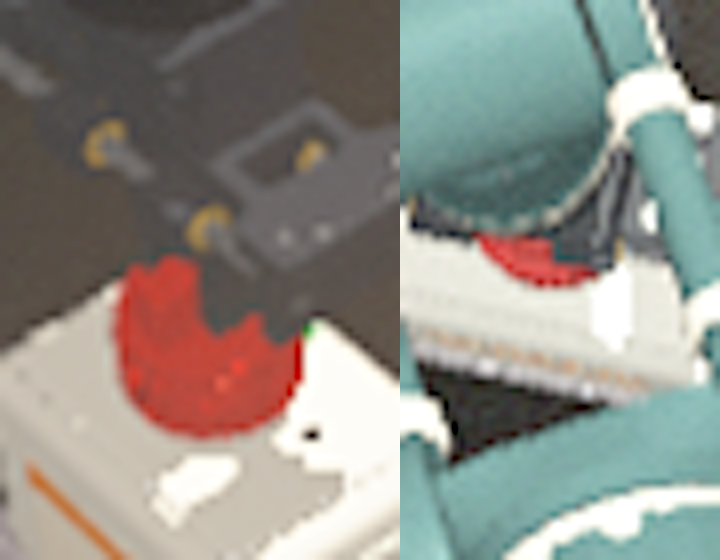

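The scene half shows the pointer has left the black dot, and the bar now runs toward the green dot at (310,328). I've turned 76° in total and met no end stop, so I'll lift gently first.

```bash
python3 -m inch '[[[0,0,-4,0,0,0,1],[0,0,-8,0,0,0,1],[0,0,-12,0,0,0,1],[0,0,-16,0,0,0,1],[0,0,-20,0,0,0,1],[0,0,-20,0,0,0,1]]]'
```

```text
time: 12.5
tool_pos: [543.3, 235.5, 168.9]
ee_rot: [-0.292, -3.128, 0.0]
ft_force: [1.9, 2.4, 6.6]
grip_width: 0.177
gripper_force: 30.0
```

```bash
python3 -m inch '[[[0,0,-5,0,0,0,1],[0,0,-10,0,0,0,1],[0,0,-15,0,0,0,1],[0,0,-15,0,0,0,1]]]'; python3 -m inch '[[[0,0,-10,0,0,0,1],[0,0,-20,0,0,0,1],[0,0,-35,0,0,0,1],[0,0,-50,0,0,0,1],[0,0,-50,0,0,0,1]]]';  python3 - <<'E'
from h import *;from station import *
s=get_state();print(s["ft_torque"].round(2),s["joint_pos"].round(2));print(toolshift(s,(530,-270,230),68.2))
b=read_camera("top");a=read_camera("scene")
# tray from top view: floor-level & fittings
x,y,w,h=310,165,90,70
i=cv2.resize(b["image"][y:y+h,x:x+w],None,fx=4,fy=4,interpolation=cv2.INTER_CUBIC)
j=cv2.resize(a["image"][240:330,300:415],None,fx=3.5,fy=3.5,interpolation=cv2.INTER_CUBIC)[:280,:402]
cv2.imwrite("pics/c7.png",cv2.cvtColor(np.hstack([i,j]),cv2.COLOR_RGB2BGR))
E
```

```text
time: 12.9
tool_pos: [542.8, 234.8, 181.6]
ee_rot: [-0.292, -3.126, 0.003]
ft_force: [3.7, 2.0, 0.2]
grip_width: 0.175
gripper_force: 30.0
time: 13.4
tool_pos: [544.3, 235.4, 235.8]
ee_rot: [0.292, 3.126, 0.0]
ft_force: [0.5, -0.1, -0.2]
grip_width: 0.182
gripper_force: 30.0
[ 0.05 -0.02 -0.01] [ 0.37  0.1   1.77 -0.    1.27 -1.02]
(array([ -79.4, -499.4,    5.8]), array([ 0. ,  0.1, 11.1]), np.float64(79.3))
```

View pics/c7.png

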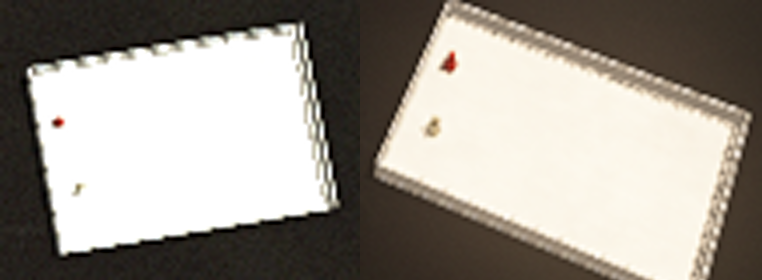

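The left half is the top view and the right half the scene view. Both fittings stand at the left (+y) end, red and beige, and the rest of the tray is clear. I'll carry the cap to the clear half.

Run:
```python
from h import *;from station import *
s=get_state();print(toolshift(s,(550,-280,236),30.3))
```

```text
(array([-102. , -504.8,   -2.2]), array([-0.1, -0. , 49. ]), np.float64(79.3))
```

```bash
python3 -m inch '[[[-4,-20,0,0,0,2,1],[-12,-58,0,0,0,6,1],[-20,-98,0,0,0,10,1],[-28,-138,0,0,0,14,1],[-36,-178,0,0,0,18,1],[-44,-218,0,0,0,22,1],[-52,-258,0,0,0,26,1],[-60,-298,0,0,0,30,1],[-68,-338,0,0,0,34,1],[-76,-378,0,0,0,38,1]]]'
python3 - <<'E'
from h import *;from station import *
s=get_state();print(toolshift(s,(550,-280,236),30.3))
E
```

```text
time: 14.5
tool_pos: [546.6, -152.1, 231.9]
ee_rot: [-1.297, -2.858, 0.005]
ft_force: [0.7, 0.0, -2.1]
grip_width: 0.18
gripper_force: 30.0
(array([-98.5, -81.6,  -3.9]), array([-0.2, -0.1, 10.9]), np.float64(41.2))
```

```bash
python3 -m inch '[[[-30,-24,0,0,0,4,1],[-60,-50,0,0,0,7,1],[-85,-70,0,0,0,10,1],[-97,-80,0,0,0,11,1],[-97,-80,0,0,0,11,1],[-97,-80,0,0,0,11,1]]]'
python3 - <<'E'
from h import *;from station import *
b=read_camera("top");a=read_camera("scene");s=get_state();T=s["tool_pos"];print(T.round(1))
print(toolshift(s,(550,-280,236),30.3))
# red blob in scene -> skirt/cap position
y0,y1,x0,x1=170,345,290,430
i=a["image"][y0:y1,x0:x1].astype(int);m=((i[...,0]-i[...,1]>70)&(i[...,0]>90)).astype(np.uint8)
n,l,st,ce=cv2.connectedComponentsWithStats(m);k=1+np.argmax(st[1:,4]);print(st[k],ce[k]+[x0,y0],"expect skirt mid",proj(a,(T[0],T[1],T[2]-2)),"rim",proj(a,(T[0],T[1],T[2]-20)))
E
```

```text
time: 15.1
tool_pos: [551.2, -275.4, 232.4]
ee_rot: [-1.561, -2.723, 0.003]
ft_force: [0.3, -0.7, -0.8]
grip_width: 0.183
gripper_force: 30.0
[ 551.5 -274.7  232.7]
(array([-3.8, -3.9, -3.2]), array([-0.2, -0. ,  0.1]), np.float64(30.4))
[ 86  55  28  32 452] [385.97345133 241.84734513] expect skirt mid [391.6652521  238.86871223] rim [389.66699612 243.31460387]
```

The cap is held over the clear half. Descending.

```bash
python3 -m inch '[[[0,0,15,0,0,0,1],[0,0,40,0,0,0,1],[0,0,70,0,0,0,1],[0,0,100,0,0,0,1],[0,0,130,0,0,0,1],[0,0,155,0,0,0,1],[0,0,175,0,0,0,1],[0,0,187,0,0,0,1],[0,0,192,0,0,0,1],[0,0,192,0,0,0,1]]]'
python3 - <<'E'
from h import *;from station import *
for n in("scene","top"):
    c=read_camera(n);np.savez(n+"3.npz",**c)
a=load("scene3.npz");b=load("top3.npz")
f=lambda c,x,y,w,h,k:cv2.resize(c["image"][y:y+h,x:x+w],None,fx=k,fy=k,interpolation=cv2.INTER_CUBIC)
cv2.imwrite("pics/c8.png",cv2.cvtColor(np.hstack([f(a,300,210,120,120,3.3),f(b,300,130,120,120,3.3)]),cv2.COLOR_RGB2BGR))
E
```

```text
time: 16.2
tool_pos: [550.7, -276.1, 40.4]
ee_rot: [-1.561, -2.724, 0.005]
ft_force: [0.1, 0.2, 0.0]
grip_width: 0.177
gripper_force: 30.0
```

View pics/c8.png

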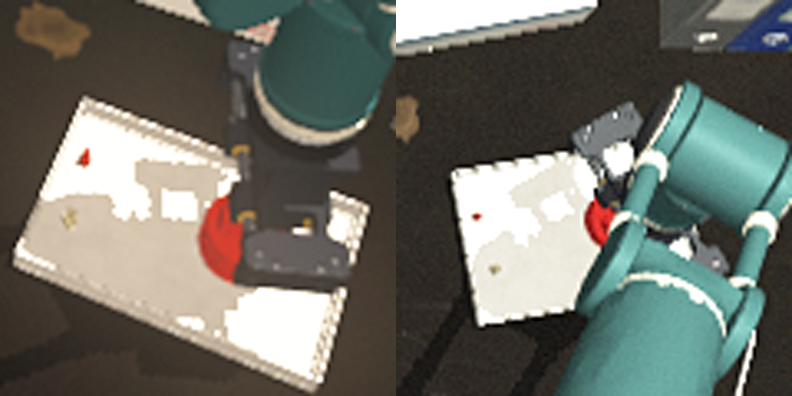

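The cap hangs over the clear half, well inside the rim, and both fittings are standing. I'll lower it until it touches.

```bash
python3 -m inch '[[[0,0,3,0,0,0,1],[0,0,6,0,0,0,1],[0,0,9,0,0,0,1],[0,0,12,0,0,0,1],[0,0,14,0,0,0,1],[0,0,14,0,0,0,1],[0,0,14,0,0,0,1]]]'; python3 -m inch '[[[0,0,1,0,0,0,1],[0,0,2,0,0,0,1],[0,0,3,0,0,0,1],[0,0,3,0,0,0,1]]]'
```

```text
time: 17.0
tool_pos: [550.9, -276.8, 26.8]
ee_rot: [-1.562, -2.724, 0.005]
ft_force: [0.1, -0.1, -2.1]
grip_width: 0.179
gripper_force: 30.0
time: 17.4
tool_pos: [550.8, -276.7, 23.8]
ee_rot: [-1.562, -2.724, 0.005]
ft_force: [-0.3, -0.2, -1.5]
grip_width: 0.177
gripper_force: 30.0
```

```bash
python3 -m inch '[[[0,0,1,0,0,0,1],[0,0,1,0,0,0,1],[0,0,1,0,0,0,1]]]'; python3 -m inch '[[[0,0,1,0,0,0,1],[0,0,1,0,0,0,1],[0,0,1,0,0,0,1]]]'
```

```text
time: 17.7
tool_pos: [550.9, -276.8, 22.9]
ee_rot: [-1.562, -2.724, 0.005]
ft_force: [-0.2, -0.1, -1.7]
grip_width: 0.173
gripper_force: 30.0
time: 18.0
tool_pos: [551.0, -276.9, 22.6]
ee_rot: [-1.562, -2.724, 0.005]
ft_force: [-2.7, 1.2, 4.4]
grip_width: 0.18
gripper_force: 30.0
```

It touched down at TCP 22.6, where I predicted 22.5. Release and rise.

```bash
python3 -m inch '[[[0,0,0,0,0,0,0.5],[0,0,0,0,0,0,0.3],[0,0,0,0,0,0,0.2],[0,0,0,0,0,0,0.1],[0,0,0,0,0,0,0.1],[0,0,0,0,0,0,0.1]]]'; python3 -m inch '[[[0,0,-5,0,0,0,0.1],[0,0,-15,0,0,0,0.1],[0,0,-30,0,0,0,0.1],[0,0,-60,0,0,0,0],[0,0,-100,0,0,0,0],[0,0,-140,0,0,0,0],[-20,30,-180,0,0,0,0],[-40,70,-200,0,0,0,0],[-60,110,-200,0,0,0,0],[-60,150,-200,0,0,0,0]]]'; python3 -m inch '[[[0,40,0,0,0,0,0],[0,80,0,0,0,0,0],[0,120,0,0,0,0,0],[0,150,0,0,0,0,0],[0,150,0,0,0,0,0],[0,150,0,0,0,0,0]]]'
python3 - <<'E'
from h import *;from station import *
a=read_camera("scene");b=read_camera("top")
f=lambda c,x,y,w,h,k:cv2.resize(c["image"][y:y+h,x:x+w],None,fx=k,fy=k,interpolation=cv2.INTER_CUBIC)
cv2.imwrite("pics/c9.png",cv2.cvtColor(np.hstack([f(a,300,220,120,120,3.3),f(b,300,140,120,120,3.3)]),cv2.COLOR_RGB2BGR))
E
```

```text
time: 18.6
tool_pos: [550.9, -276.8, 21.8]
ee_rot: [-1.562, -2.724, 0.005]
ft_force: [-0.0, 0.9, -1.0]
grip_width: 0.451
gripper_force: 0.0
time: 19.6
tool_pos: [714.4, -254.4, 225.8]
ee_rot: [1.563, 2.719, -0.004]
ft_force: [0.4, 0.7, -0.2]
grip_width: 0.501
gripper_force: 0.0
time: 20.2
tool_pos: [840.9, -176.1, 221.7]
ee_rot: [-1.561, -2.725, 0.005]
ft_force: [-0.4, -0.9, -0.3]
grip_width: 0.495
gripper_force: 0.0
```

View pics/c9.png

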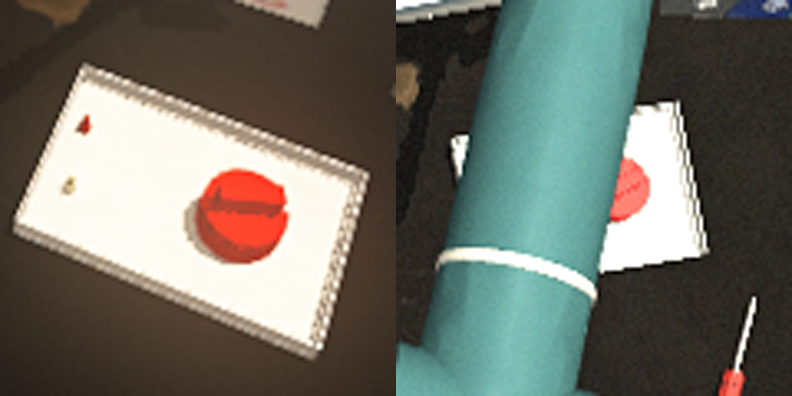

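The cap stands flat in the clear half with its bar up, both fittings are upright, and the arm is clear. Handing in.

```bash
python3 -c "
from station import *
print(close_job())"
```

```text
the job is handed in; nothing more can be done
None
```

The red cap was pressed, turned about 76° to the green mark, lifted off and set down in the clear half of the tray; the last picture showed it flat with the bar up and both fittings standing. I handed the job in at about 20 s, but the hand-in gave no verdict.

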